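# Park the rainstick boom over the star by tipping its tray

## Robot

A 7-joint arm with a two-finger parallel gripper is mounted at the origin on the work surface. World frame = base frame: x ahead of the robot, y to its left, z up, the work surface at z = 0. Lengths are in m, angles in rad, forces in N, time in s.
With the tool pointing down it reaches from about 0.35 to 0.9 m from the base axis. Payload 19.9 kg.
Tool frame: the origin (TCP) lies on the centre line of the jaws, within the pads' length; the fingertips stand 25 mm ahead of it and the grasp point (between the pads) lies 6 mm ahead of it; z points along the fingers, y is the line along which they close (so a half turn about z gives the same grasp; the last joint's range is limited). The gripper opens to 85 mm and grips with 20 to 120 N. Pads are 22 mm wide; open, the fingers measure 114 mm over their backs; the gripper's body (76 mm by 85 mm) begins 54 mm behind the grasp point. The pads swing forward as they close: fully open they stand 13 mm farther back than shut.
Start: joints at [1.278, 0.417, -0.01, 1.614, 0.005, 1.111, -0.053], TCP at [0.156, -0.605, 0.256] pointing down, gripper open.
Joint ranges: [-2.81, 2.81], [-0.39, 2.02], [-1.27, 1.25], [0.06, 2.57], [-1.19, 4.33], [0.19, 2], [-2.82, 2.82]. Speed limits (rad/s): [1.89, 1.89, 2.39, 2.39, 3.01, 3.01, 3.01].

## Interface

Orientations are given as [roll, pitch, yaw] about the fixed x, y, z axes, in that order (R = Rz(yaw) Ry(pitch) Rx(roll)).
In Python, from plant import env gives the robot as it stands. The module is installed in compiled form; this text tells all that it offers.
- The arm moves only by the shell command python3 -m crank 'ROWS' [OPENING] [FORCE]. ROWS is JSON, a list of rows, each a list of 2 entries, a list of its own where there are three numbers: the shift along the tool's x, y, z in units of 1 m (1.0 is 1 m), then the turn, a rotation vector about the tool's x, y, z in units of 90 degrees (1.0 is 90 degrees). In form: [[[dx, dy, dz], [wx, wy, wz]], ...]. A call has exactly 5 rows; each row shifts and turns the commanded pose from where the row before left it, along the tool's axes as they then stand; what a row does not reach is not made up. A row lasts 1/8 s, in which the tool goes at most 62.5 mm and 10.7 degrees, less where a joint would pass 70% of its speed; a pose out of reach is approached as far as the arm can. A call with a number of a shift or a turn outside -1 to 1 is refused whole. A call with a gripper value outside its range is refused whole. OPENING is the opening, from -1 (shut) to 1 (fully open), set as the call begins (- or left out, the last holds). The fingers move at their own pace and stop on an object; FORCE is the grip in N (left out, the last holds). Time passes only in rows, so rows that do not move let the fingers close, or fill a call up. It gives the time, the measured TCP pose, the force, the opening and the grip force at its end, in the units of the state.
- env.get_state(): the state, without advancing time (a new reading comes with each control period).
- env.get_image(name): name is "side" or "top"; returns a dict with "pixels" (384x512x3 uint8, red, green, blue), "fx", "fy", "cx", "cy" (pixels), "D" ([k1, k2, p1, p2, k3] as OpenCV has them; the pictures are not rectified), "R" (3x3) and "t" (3): a world point X has camera coordinates R X + t. Camera axes: x right, y down, z forward; pixel columns grow to the right and rows downward; lengths in m; the calibration is good to about 2 mm. A picture is of the moment at which its call begins. There is no depth.
- env.finish_job(): hands the job in; it is judged then, once.
Trained networks look in a picture, given as the dict that the camera call returned (one of the last four; its "shot" number tells which), for a name from the list of things; names that differ only in an ending like _2 or _b are one class to them, and where a whole thing is asked for, a point or a joint stands for the part that bears it (a point fixed in the world has none). Each returns a list of dicts, best first, with "score" (0 to 1); they miss things now and then, are a little off and sometimes report something else, mostly with a low value. They report only what shows in the picture. A call takes as long as a camera call. They do not tell look-alikes from the thing itself.
- env.find_in(picture, name): "bbox" ([left, top, width, height] in pixels, round what is visible of it).
- env.trace(picture, name): "region" (384x512 bool, what is visible of it) and "bbox" ([left, top, width, height] in pixels, round what is visible of it).
- env.spot_point(picture, name): "position" ([column, row] in pixels: a listed point, or the origin of a listed thing).
The state is a dict: "clock": time; "joint_pos": joint angles; "qvel": joint speeds; "effort": joint torques, N m; "position": TCP position; "tool_rot": TCP orientation; "wrist_force": force on the tool from outside, world axes, zero at the start; "torque": the same for the moment, N m; "opening": opening from 0.0 (shut) to 1.0 (fully open); "finger_force": force on a finger pad.
Only numpy, scipy, OpenCV 4.12 (cv2) and the standard library are available. Lean on these libraries where they do the work, as an engineer would, in place of code of your own. Each camera call takes 0.05 s, during which the arm holds its last target. There are 200 camera calls.

## Task

Grip the bar handle of the tipping tray and, by raising and lowering it only, let the heavy counterweighted rainstick boom swing round gently until its white bead cluster hangs over the coral star, and bring it to rest there. Keep it at rest over the star for a good three seconds and finish while still holding the handle. Do not touch the boom, do not let it race or run into its end stops, and leave the things standing around alone.

Things in the scene. Friction and masses are not known exactly. Their poses are not given: they have to be found in the camera images.
- stand: Fixed black steel stand, base 200 x 260 x 12 mm. Origin: centre of its underside, on the table. Its x is the level tipping axle (75 mm above the origin), z up. The grey laminate tipping tray (155 x 300 x 12 mm) on the axle carries the boom's upright pivot, straight above the origin, and the bar handle out at its -y side.
- tray (a joint): Tilt of the tipping tray about the axle, rad: 0 level (as at the start), positive = handle side raised; hard limits +-0.13. Damping 0.3 N m s/rad and dry friction about 0.8 N m: it stays where it is put (about 3 N at the handle to move it).
- boom (a joint): Boom angle, rad: 0 = beads along the stand's +x, positive towards its +y. Stops at +-1.25; keep inside +-1.15. Nominal: mass 1.45 kg, inertia 0.033 kg m2, centre of mass 12 mm (hidden: 8 to 16) from the pivot towards the beads, damping 0.002 N m s/rad, friction 0.0007 N m. With the handle raised the angle grows: about 5.3 x tilt x cos(angle) rad/s2. On a level tray it coasts for seconds.
- pivot (a point): Point on the boom's pivot, straight above the stand's origin, 157 mm above the table. Behind it, away from the beads, the boom carries a steel disc as counterweight (0.60 kg, 72 mm in diameter, 34 mm thick, centre about 135 mm behind the pivot, clamped). Not to be touched.
- bead_mid (a point): Centre of the white ceramic bead cluster (about 60 mm across) which hangs on a short dowel under the boom's outer end, 215 mm from the pivot and 50 mm below the boom's axis (107 mm above the table when level).
- star_mid (a point): Centre of the top of the coral star (about 75 mm across, 12 mm thick) on its fixed black post, 67 mm above the table and 215 mm from the line of the pivot. The beads must come to rest above it.
- bin: Bystander: open translucent blue bin 170 x 200 x 110 mm, origin at the centre of its underside. Leave alone.
- fidget: Bystander: chrome fidget slider 75 x 34 x 19 mm lying flat, origin at the centre of its underside. Leave alone.
- mug: Bystander: blue mug, 80 mm across, 90 mm high, handle at its +y, origin at the centre of its underside. Leave alone.
- handle_mid (a point): The tray's handle: aluminium bar 16 mm in diameter along the stand's x; grip it from above. Thin rods join it to the tray 60 mm either side of its middle. This point: middle of the bar's axis. When level it is 270 mm to the -y side of the axle and 55 mm above it (130 mm above the table). It turns in the gripper as the tray tips; 10 mm up = 0.037 rad of tilt.
- boom_mid (a point): Middle of the wooden rainstick segment (36 mm in diameter, 15 to 240 mm from the pivot) that forms the front of the boom; 127 mm from the pivot, on the boom's axis, 157 mm above the table when level. Not to be touched.
Things that resemble listed ones, but are neither listed nor needed, are in the scene too. Of the things that look like the part that bears star_mid, the largest one is meant.

How it is judged:
On the way:
1. the boom is at rest with the bead cluster over the star for 3 s, the handle held (horizontal distance between bead_mid and star_mid below 0.03 m and velocity of joint boom between -0.1 and 0.1 rad/s and contact force between the fingers and tray above 1 N), for 3 s.
At the end, for the whole second after the job is handed in: The bead cluster's centre is within 30 mm (seen from above) of the star's centre, the boom turns slower than 0.1 rad/s, and the gripper still holds the handle (all of step 1); the arm keeps its last pose, push and grip.
It fails at once if the boom runs into (within 0.1 rad of) an end stop (value of joint boom above 1.15 rad or value of joint boom below -1.15 rad).
It fails at once if the boom races (over 1.2 rad/s) (velocity of joint boom above 1.2 rad/s or velocity of joint boom below -1.2 rad/s).
It fails at once if the robot touches the boom (contact force between any of the arm, the fingers and boom above 0.5 N).
It fails at once if a bystander is disturbed (distance of any of bin, fidget, mug from where it was at the start of the episode above 0.03 m).
It also fails if it takes over 51 s, if anything falls off the work surface, if the arm or the gripper's body presses on something with over 40 N, if the wrist force passes 120 N, or if a joint passes its speed limit or range.

## Working session

There is one attempt and no reset: what is moved stays moved. The work goes in short steps, Python scripts to look and compute and a shell command to move; the robot and the scene stay as the last step left them, time stands still between calls to the robot, and variables do not carry over. Pictures are saved under pics/ and viewed, at most 10 in all, crops included, and the job is handed in when it is done.

```bash
mkdir -p pics; cat > h.py <<'E'
from plant import env
import numpy as np, cv2
def P(p): return np.array([[p['fx'],0,p['cx']],[0,p['fy'],p['cy']],[0,0,1]])
def ray(p,uv):
    n=cv2.undistortPoints(np.array([[uv]],float),P(p),np.array(p['D'],float))[0,0]
    R=np.array(p['R']);t=np.array(p['t']).ravel()
    return -R.T@t, R.T@np.array([n[0],n[1],1])
def at_z(p,uv,z):
    o,d=ray(p,uv); return o+d*(z-o[2])/d[2]
def proj(p,X):
    R=np.array(p['R']);t=np.array(p['t'],float).ravel()
    return cv2.projectPoints(np.array([X],float),cv2.Rodrigues(R)[0],t,P(p),np.array(p['D'],float))[0][0,0]
def tri(rays):
    A=np.zeros((3,3));b=np.zeros(3)
    for o,d in rays:
        d=d/np.linalg.norm(d);M=np.eye(3)-np.outer(d,d);A+=M;b+=M@o
    return np.linalg.solve(A,b)
E
python3 - <<'E'
from h import *
np.set_printoptions(precision=3,suppress=True)
Z=dict(stand=0,pivot=.157,bead_mid=.107,star_mid=.067,handle_mid=.130,boom_mid=.157,bin=0,mug=0,fidget=0)
ps={n:env.get_image(n) for n in('top','side')}
for n,p in ps.items():
    cv2.imwrite(f'pics/{n}0.png',p['pixels'][:,:,::-1])
    for k,z in Z.items():
        for r in env.spot_point(p,k)[:4]: print(n,k,round(r['score'],2),np.array(r['position']),at_z(p,r['position'],z))
s=env.get_state();print({k:s[k] for k in('clock','position','tool_rot','opening','wrist_force')})
E
```

```text
top stand 0.61 [219.  171.2] [0.557 0.136 0.   ]
top pivot 0.95 [217.7 166. ] [0.551 0.128 0.157]
top bead_mid 0.95 [267.2 141.2] [ 0.652 -0.051  0.107]
top bead_mid 0.19 [249.9 147.9] [0.627 0.014 0.107]
top star_mid 0.66 [202.1 111.7] [0.777 0.196 0.067]
top star_mid 0.62 [243.5 222.6] [0.352 0.039 0.067]
top star_mid 0.57 [250.9 151.1] [0.623 0.01  0.067]
top handle_mid 0.76 [288.5 179.6] [ 0.505 -0.125  0.13 ]
top boom_mid 0.7 [250.4 150.6] [0.606 0.012 0.157]
top boom_mid 0.57 [364.4 158.4] [ 0.576 -0.395  0.157]
top bin 0.66 [ 98.9 204.1] [0.43  0.603 0.   ]
top bin 0.52 [290.4 177.6] [ 0.529 -0.146  0.   ]
top bin 0.19 [250.2 152. ] [0.633 0.012 0.   ]
top mug 0.56 [385.7 216.2] [ 0.374 -0.519  0.   ]
top mug 0.35 [ 95.9 202.1] [0.437 0.615 0.   ]
top fidget 0.61 [360.7 155.7] [ 0.616 -0.429  0.   ]
side stand 0.9 [233.2 233.4] [0.547 0.134 0.   ]
side stand 0.62 [220.9 175.9] [ 0.653 -0.194  0.   ]
side stand 0.37 [256.9 158.6] [ 0.529 -0.337  0.   ]
side stand 0.25 [214.4 171.8] [ 0.685 -0.22   0.   ]
side pivot 0.82 [233.6 195. ] [0.538 0.133 0.157]
side pivot 0.34 [248.3 362.7] [0.412 0.687 0.157]
side bead_mid 0.56 [213.6 174. ] [ 0.643 -0.048  0.107]
side star_mid 0.9 [164.9 224.6] [0.752 0.191 0.067]
side star_mid 0.55 [304.9 240.4] [0.313 0.215 0.067]
side handle_mid 0.74 [256.9 158.7] [ 0.5   -0.128  0.13 ]
side boom_mid 0.76 [220.8 175.3] [0.599 0.03  0.157]
side boom_mid 0.59 [239.8 144.6] [ 0.569 -0.175  0.157]
side bin 0.72 [296.4 142. ] [ 0.372 -0.494  0.   ]
side bin 0.61 [248.9 363.1] [0.429 0.593 0.   ]
side mug 0.89 [298.6 136.7] [ 0.365 -0.544  0.   ]
side fidget 0.6 [241.6 144.7] [ 0.611 -0.445  0.   ]
{'clock': 1.0, 'position': array([ 0.156, -0.605,  0.256]), 'tool_rot': array([-3.142,  0.   ,  0.252]), 'opening': 0.9976637324526062, 'wrist_force': array([-0.793, -0.675,  1.516])}
```

```bash
python3 - <<'E'
import cv2
a=cv2.imread('pics/top0.png')[60:270,60:420];b=cv2.imread('pics/side0.png')[90:300,110:360]
cv2.imwrite('pics/t.png',cv2.resize(a,None,fx=2.2,fy=2.2,interpolation=2))
cv2.imwrite('pics/s.png',cv2.resize(b,None,fx=2.8,fy=2.8,interpolation=2))
E
```

```text
(no output)
```

View pics/t.png

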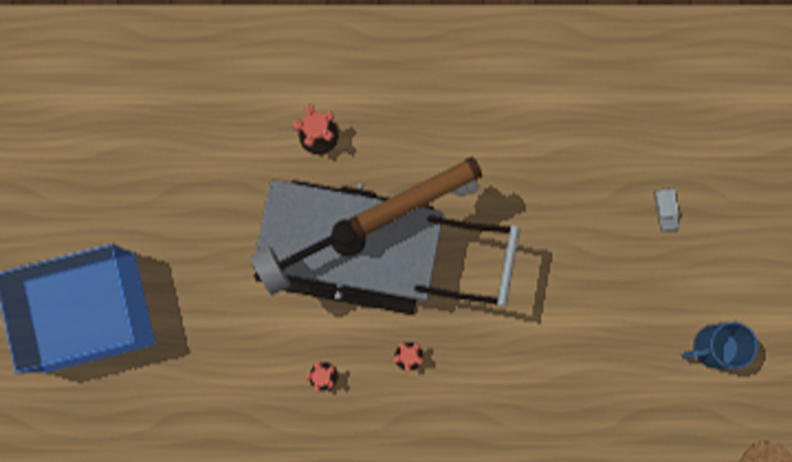

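View pics/s.png

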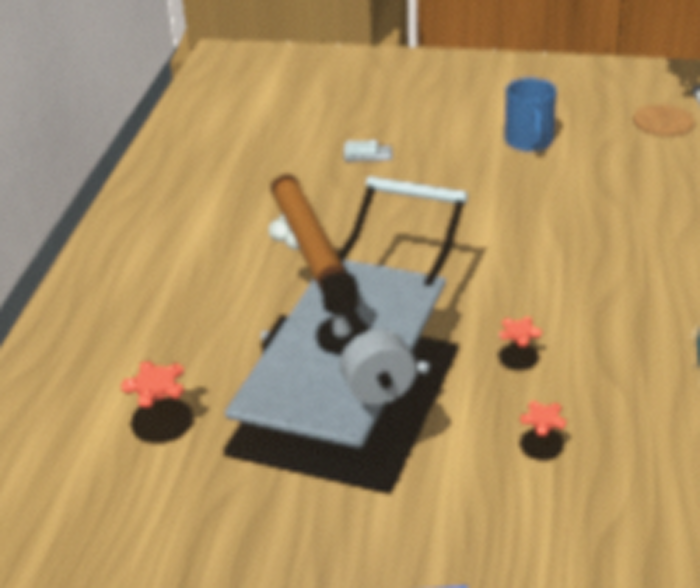

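Star candidates in the top picture are (203,117), (244,222) and (206,231). The one at (203,117) is clearly the largest and sits 215 mm from the pivot, and the crops confirm it. The boom's beads are at (267,141) and the handle bar is at (289,180). Next I'll compute the geometry and the shift to the handle.

```bash
cat >> h.py <<'E'
def pts(ps,k,guess):
    out=[]
    for p in ps:
        g=proj(p,guess); c=[r for r in env.spot_point(p,k) if np.hypot(*(np.array(r['position'])-g))<25]
        if c: out.append(ray(p,min(c,key=lambda r:np.hypot(*(np.array(r['position'])-g)))['position']))
    return tri(out)
E
python3 - <<'E'
from h import *
np.set_printoptions(precision=4,suppress=True)
ps=[env.get_image(n) for n in('top','side')]
G=dict(stand=(.55,.134,0),pivot=(.545,.13,.157),handle_mid=(.502,-.127,.13),star_mid=(.762,.193,.067),bead_mid=(.647,-.05,.107))
X={k:pts(ps,k,np.array(g)) for k,g in G.items()}
for k in X: print(k,X[k])
o=(X['stand']+X['pivot'])[:2]/2; d=X['handle_mid'][:2]-o; psi=np.arctan2(d[0],-d[1])
print('o',o,'dist',np.hypot(*d),'psi',psi)
for k in('star_mid','bead_mid'):
    r=X[k][:2]-o; print(k,np.hypot(*r),np.arctan2(r[1],r[0])-psi)
s=env.get_state();y=s['tool_rot'][2]
from scipy.spatial.transform import Rotation as R
T=R.from_euler('xyz',s['tool_rot']).as_matrix()
print('shift tool',T.T@(X['handle_mid']-s['position']),'turn z units',-(psi-y)/(np.pi/2))
E
```

```text
stand [ 0.5439  0.1338 -0.0022]
pivot [0.5463 0.1329 0.1687]
handle_mid [ 0.5025 -0.1337  0.1276]
star_mid [0.7633 0.1856 0.063 ]
bead_mid [ 0.644  -0.0635  0.1066]
o [0.5451 0.1334] dist 0.27047280153503644 psi -0.1581858288626517
star_mid 0.22435781765329849 0.39315053388333454
bead_mid 0.22026231931326568 -0.947036910598908
shift tool [ 0.4533 -0.3703  0.1287] turn z units 0.2609891733742691
```

```bash
python3 -m crank '[[[0.045,-0.037,0],[0,0,0]],[[0.045,-0.037,0],[0,0,0]],[[0.045,-0.037,0],[0,0,0]],[[0.045,-0.037,0],[0,0,0]],[[0.045,-0.037,0],[0,0,0]]]' 1 40; python3 -m crank '[[[0.045,-0.037,0],[0,0,0]],[[0.045,-0.037,0],[0,0,0]],[[0.045,-0.037,0],[0,0,0]],[[0.045,-0.037,0],[0,0,0]],[[0.045,-0.037,0],[0,0,0]]]';python3 -m crank '[[[0,0,0],[0,0,0.09]],[[0,0,0],[0,0,0.09]],[[0,0,0],[0,0,0.085]],[[0,0,0],[0,0,0]],[[0,0,0],[0,0,0]]]'
cat > m.py <<'E'
from h import *
from scipy.spatial.transform import Rotation as R
np.set_printoptions(precision=4,suppress=True)
s=env.get_state();T=R.from_euler('xyz',s['tool_rot']).as_matrix()
print(s['clock'],s['position'],s['tool_rot'])
ps=[env.get_image(n) for n in('top','side')]
try:
    H=pts(ps,'handle_mid',np.array([.5025,-.130,.1285]));print('handle',H)
except Exception as e: print(e)
H=np.array([.5025,-.1315,.130])
print('shift to handle (grasp pt)',T.T@(H-s['position'])-[0,0,.006],'turn',(s['tool_rot'][2]+.165)/(np.pi/2))
for n,p in zip('ts',ps): cv2.imwrite(f'pics/{n}_{s["clock"]:.2f}.png',p['pixels'][:,:,::-1])
E
python3 m.py; ls pics
```

```text
clock: 2.22
position: [0.3284, -0.3685, 0.2565]
tool_rot: [3.141, -0.0, 0.252]
wrist_force: [0.2, -0.9, 0.9]
opening: 1.0
finger_force: 0.0
clock: 2.85
position: [0.5003, -0.1332, 0.2566]
tool_rot: [3.141, -0.0, 0.252]
wrist_force: [-0.2, -0.7, -0.4]
opening: 1.003
finger_force: 0.0
clock: 3.48
position: [0.4993, -0.1348, 0.2563]
tool_rot: [-3.142, -0.0, -0.161]
wrist_force: [-0.3, -0.5, -0.2]
opening: 0.999
finger_force: 0.0
3.475 [ 0.4993 -0.1348  0.2563] [-3.1416 -0.     -0.1613]
handle [0.209  1.9992 1.45  ]
shift to handle (grasp pt) [ 0.0026 -0.0038  0.1203] turn 0.002350274210771964
s.png
s_3.48.png
side0.png
t.png
t_3.48.png
top0.png
```

```bash
python3 -m crank '[[[0.003,-0.004,0.03],[0,0,0]],[[0,0,0.025],[0,0,0]],[[0,0,0.015],[0,0,0]],[[0,0,0],[0,0,0]],[[0,0,0],[0,0,0]]]'
python3 - <<'E'
from h import *
s=env.get_image('side');t=env.get_image('top')
a=cv2.resize(s['pixels'][100:230,180:310],None,fx=3,fy=3)
b=cv2.resize(t['pixels'][110:240,230:360],None,fx=3,fy=3)
cv2.imwrite('pics/c1.png',np.hstack([a,b])[:,:,::-1])
E
```

```text
clock: 4.3
position: [0.5034, -0.1315, 0.1871]
tool_rot: [3.142, -0.001, -0.164]
wrist_force: [0.3, 0.4, 0.3]
opening: 1.003
finger_force: 0.0
```

View pics/c1.png

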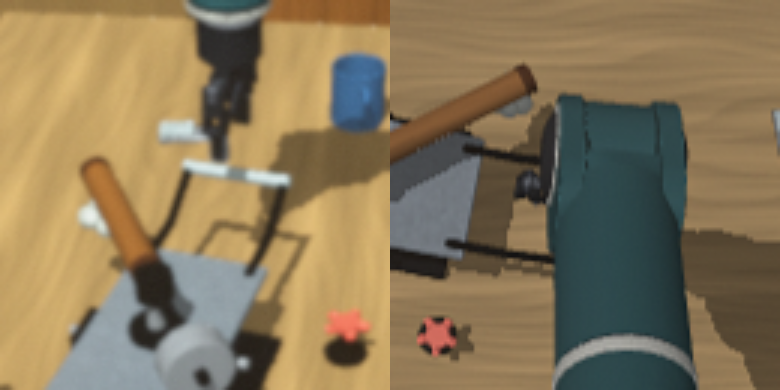

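The picture shows the open gripper above the bar, with the fingertip at crop (218,155), the bar middle at (237,175), and the boom clear of it. I'll descend and grip.

```bash
python3 -m crank '[[[0,0,0.02],[0,0,0]],[[0,0,0.02],[0,0,0]],[[0,0,0.013],[0,0,0]],[[0,0,0],[0,0,0]],[[0,0,0],[0,0,0]]]'; python3 -m crank '[[[0,0,0],[0,0,0]],[[0,0,0],[0,0,0]],[[0,0,0],[0,0,0]],[[0,0,0],[0,0,0]],[[0,0,0],[0,0,0]]]' -1 40;  python3 -m crank '[[[0,0,0],[0,0,0]],[[0,0,0],[0,0,0]],[[0,0,0],[0,0,0]],[[0,0,0],[0,0,0]],[[0,0,0],[0,0,0]]]'
python3 - <<'E'
from h import *
s=env.get_image('side');t=env.get_image('top')
a=cv2.resize(s['pixels'][100:230,180:310],None,fx=3,fy=3)
b=cv2.resize(t['pixels'][110:240,230:360],None,fx=3,fy=3)
cv2.imwrite('pics/c2.png',np.hstack([a,b])[:,:,::-1])
E
```

```text
clock: 5.03
position: [0.5033, -0.1314, 0.134]
tool_rot: [3.142, -0.001, -0.164]
wrist_force: [-0.1, -0.5, 0.4]
opening: 0.999
finger_force: 0.0
clock: 5.65
position: [0.5025, -0.1345, 0.1336]
tool_rot: [3.138, -0.0, -0.168]
wrist_force: [-3.6, -18.3, 3.8]
opening: 0.172
finger_force: 40.2
clock: 6.28
position: [0.5025, -0.1345, 0.1336]
tool_rot: [3.139, -0.0, -0.168]
wrist_force: [-3.2, -19.3, 4.5]
opening: 0.172
finger_force: 40.2
```

View pics/c2.png

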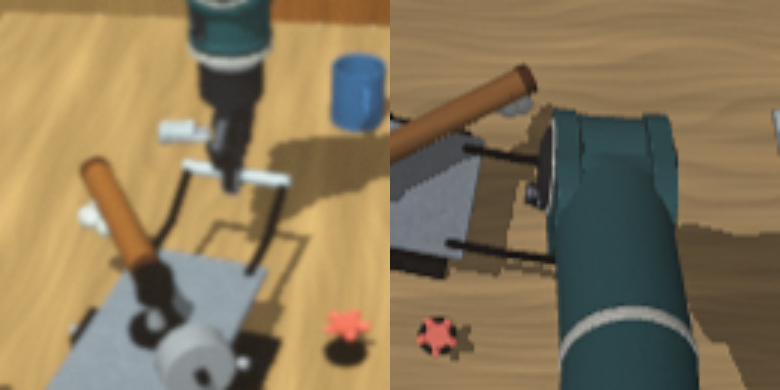

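Grip is secure, with the bar between the pads at crop (232,178). I'll relieve the lateral load, raise the handle 12 mm, and track the boom.

```bash
cat > obs.py <<'E'
from h import *
import os
O=np.array([.5451,.1334]);PSI=-.165;Z0=.1336
s=env.get_state(); tilt=(s['position'][2]-Z0)/.27
def ang(x): return np.arctan2(x[1]-O[1],x[0]-O[0])-PSI
row=[];star=[]
for n in('top','side'):
    p=env.get_image(n)
    c=[]
    for r in env.spot_point(p,'bead_mid'):
        x=at_z(p,r['position'],.107)
        if abs(np.hypot(*(x[:2]-O))-.215)<.05: c.append((r['score'],ang(x),x[:2]))
    row.append(max(c,key=lambda k:k[0]) if c else (0,np.nan,np.full(2,np.nan)))
    c=[]
    for r in env.spot_point(p,'star_mid'):
        x=at_z(p,r['position'],.067)
        if abs(np.hypot(*(x[:2]-O))-.215)<.05 and x[0]>.7: c.append((r['score'],x[:2]))
    star.append(max(c,key=lambda k:k[0])[1] if c else np.full(2,np.nan))
a=[r[1] for r in row]; m=np.nanmean(a)
open('log.txt','a').write(f"{s['clock']} {m} {tilt}\n")
L=np.loadtxt('log.txt',ndmin=2)
v=(L[-1,1]-L[-2,1])/(L[-1,0]-L[-2,0]) if len(L)>1 else 0
print(f"t {s['clock']:.2f} phi {np.round(a,3)} v {v:.3f} tilt {tilt:.4f} z {s['position'][2]:.4f} y {s['position'][1]:.4f} star {np.round([ang(x) for x in star],3)} d {[np.round(r[2]-x,3).tolist() for r,x in zip(row,star)]} F {np.round(s['wrist_force'],0)}")
E
python3 obs.py
python3 -m crank '[[[0,0.003,-0.003],[0,0,0]],[[0,0,-0.003],[0,0,0]],[[0,0,-0.003],[0,0,0]],[[0,-0.001,-0.003],[0,0,0]],[[0,-0.001,0],[0,0,0]]]' >/dev/null; python3 obs.py
```

```text
t 6.38 phi [-0.918 -0.929] v 0.000 tilt -0.0001 z 0.1336 y -0.1345 star [0.396 0.42 ] d [[-0.123, -0.241], [-0.109, -0.251]] F [ -4. -19.   5.]
t 7.30 phi [-0.885 -0.931] v 0.017 tilt 0.0438 z 0.1454 y -0.1322 star [0.403 0.443] d [[-0.11, -0.238], [-0.096, -0.264]] F [ 0. -2.  1.]
```

```bash
python3 -m crank '[[[0,0,0],[0,0,0]],[[0,0,0],[0,0,0]],[[0,0,0],[0,0,0]],[[0,0,0],[0,0,0]],[[0,0,0],[0,0,0]]]' >/dev/null; python3 obs.py
```

```text
t 8.22 phi [-0.766 -0.833] v 0.117 tilt 0.0433 z 0.1453 y -0.1322 star [0.413 0.401] d [[-0.093, -0.227], [-0.084, -0.247]] F [ 4.  4. -1.]
```

```bash
python3 -m crank '[[[0,0,0],[0,0,0]],[[0,0,0],[0,0,0]],[[0,0,0],[0,0,0]],[[0,0,-0.0],[0,0,0]],[[0,0,0.002],[0,0,0]]]' >/dev/null; python3 obs.py
```

```text
t 9.15 phi [-0.593    nan] v 0.223 tilt 0.0361 z 0.1433 y -0.1327 star [0.427 0.383] d [[-0.066, -0.206], [nan, nan]] F [ 3. -1.  0.]
```

```bash
python3 -m crank '[[[0,0,0.003],[0,0,0]],[[0,0,0.003],[0,0,0]],[[0,0,0.003],[0,0,0]],[[0,0,0],[0,0,0]],[[0,0,0],[0,0,0]]]' >/dev/null; python3 obs.py
```

```text
t 10.07 phi [-0.267 -0.272] v 0.350 tilt 0.0021 z 0.1342 y -0.1345 star [0.417 0.443] d [[-0.014, -0.155], [-0.009, -0.153]] F [  1. -13.  -2.]
```

```bash
python3 -m crank '[[[0,0,0],[0,0,0]],[[0,0,0],[0,0,0]],[[0,0,0],[0,0,0]],[[0,0,0],[0,0,0]],[[0,0,0],[0,0,0]]]' >/dev/null; python3 obs.py
```

```text
t 11.00 phi [-0.     0.064] v 0.326 tilt 0.0022 z 0.1342 y -0.1345 star [0.445   nan] d [[-0.004, -0.101], [nan, nan]] F [  2. -14.  -2.]
```

```bash
python3 -m crank '[[[0,0,0.004],[0,0,0]],[[0,0,0.004],[0,0,0]],[[0,0,0],[0,0,0]],[[0,0,0],[0,0,0]],[[0,0,0],[0,0,0]]]' >/dev/null; python3 obs.py
```

```text
t 11.93 phi [0.269 0.278] v 0.261 tilt -0.0271 z 0.1263 y -0.1358 star [0.414 0.444] d [[-0.007, -0.035], [0.01, -0.034]] F [ -0. -21.   1.]
```

```bash
python3 -m crank '[[[0,0,0],[0,0,0]],[[0,0,0],[0,0,0]],[[0,0,-0.002],[0,0,0]],[[0,0,-0.002],[0,0,0]],[[0,0,-0.002],[0,0,0]]]' >/dev/null; python3 obs.py
```

```text
t 12.85 phi [0.41  0.369] v 0.126 tilt -0.0049 z 0.1323 y -0.1349 star [0.439 0.445] d [[-0.007, -0.009], [0.015, -0.013]] F [  1. -14.  -2.]
```

```bash
python3 -m crank '[[[0,0,0],[0,0,0]],[[0,0,0],[0,0,0]],[[0,0,0],[0,0,0]],[[0,0,0],[0,0,0]],[[0,0,-0.001],[0,0,0]]]' >/dev/null; python3 obs.py
```

```text
t 13.78 phi [0.444 0.436] v 0.054 tilt -0.0012 z 0.1333 y -0.1346 star [0.42  0.447] d [[-0.009, 0.003], [0.007, -0.0]] F [  1. -13.   0.]
```

```bash
python3 -m crank '[[[0,0,0],[0,0,0]],[[0,0,0],[0,0,0]],[[0,0,0],[0,0,0]],[[0,0,0],[0,0,0]],[[0,0,0],[0,0,0]]]' >/dev/null; python3 obs.py
```

```text
t 14.70 phi [0.437 0.421] v -0.012 tilt -0.0010 z 0.1333 y -0.1346 star [0.418 0.377] d [[-0.021, -0.001], [0.001, 0.01]] F [ -0. -14.   3.]
```

```bash
python3 -m crank '[[[0,0,0],[0,0,0]],[[0,0,0],[0,0,0]],[[0,0,0],[0,0,0]],[[0,0,0],[0,0,0]],[[0,0,0],[0,0,0]]]' >/dev/null; python3 obs.py
python3 -c "
from h import *
a,b=env.get_image('top')['pixels'],env.get_image('side')['pixels']
cv2.imwrite('pics/c3.png',np.hstack([cv2.resize(q,None,fx=3,fy=3) for q in(a[70:200,160:290],b[150:280,130:260])])[:,:,::-1])"
```

```text
t 15.62 phi [0.476 0.455] v 0.040 tilt -0.0009 z 0.1334 y -0.1346 star [0.46  0.425] d [[-0.003, 0.003], [-0.005, 0.006]] F [  0. -14.   1.]
```

View pics/c3.png

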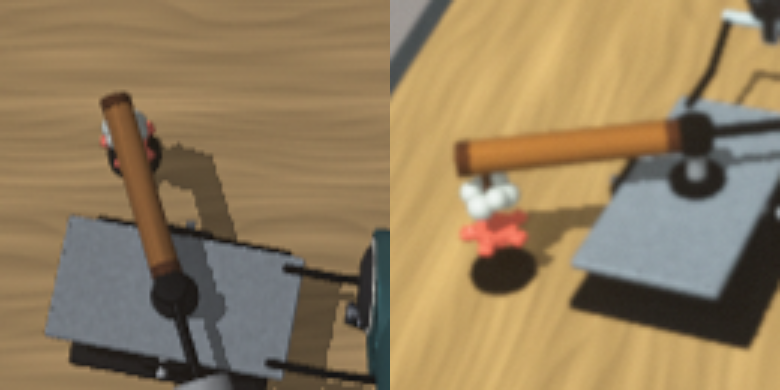

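The picture shows the beads over the star: side crop beads at (489,197) and star at (495,232), and in the top crop the boom crosses the star at (129,128). I'll hold and confirm rest.

```bash
python3 -m crank '[[[0,0,0],[0,0,0]],[[0,0,0],[0,0,0]],[[0,0,0],[0,0,0]],[[0,0,0],[0,0,0]],[[0,0,0],[0,0,0]]]' >/dev/null; python3 obs.py;python3 -m crank '[[[0,0,0],[0,0,0]],[[0,0,0],[0,0,0]],[[0,0,0],[0,0,0]],[[0,0,0],[0,0,0]],[[0,0,0],[0,0,0]]]' >/dev/null; python3 obs.py
```

```text
t 16.65 phi [0.432 0.465] v -0.017 tilt -0.0009 z 0.1333 y -0.1346 star [0.431 0.404] d [[0.001, 0.0], [-0.004, 0.013]] F [  1. -14.   1.]
t 17.57 phi [0.433 0.4  ] v -0.034 tilt -0.0009 z 0.1333 y -0.1346 star [0.427 0.359] d [[0.006, 0.003], [0.004, 0.01]] F [  1. -15.   2.]
```

```bash
python3 -m crank '[[[0,0,0],[0,0,0]],[[0,0,0],[0,0,0]],[[0,0,0],[0,0,0]],[[0,0,0],[0,0,0]],[[0,0,0],[0,0,0]]]' >/dev/null; python3 obs.py;python3 -m crank '[[[0,0,0],[0,0,0]],[[0,0,0],[0,0,0]],[[0,0,0],[0,0,0]],[[0,0,0],[0,0,0]],[[0,0,0],[0,0,0]]]'; python3 obs.py
```

```text
t 18.50 phi [0.472 0.442] v 0.044 tilt -0.0010 z 0.1333 y -0.1346 star [0.437 0.451] d [[-0.005, 0.007], [0.002, -0.002]] F [  0. -14.   2.]
clock: 19.42
position: [0.5024, -0.1346, 0.1334]
tool_rot: [3.139, -0.0, -0.167]
wrist_force: [1.0, -14.2, 2.3]
opening: 0.173
finger_force: 40.6
t 19.43 phi [  nan 0.492] v 0.038 tilt -0.0009 z 0.1334 y -0.1346 star [0.422 0.37 ] d [[nan, nan], [0.007, 0.029]] F [  1. -14.   2.]
```

```bash
python3 obs.py; python3 obs.py; python3 obs.py
```

```text
t 19.73 phi [0.419 0.464] v -0.169 tilt -0.0009 z 0.1334 y -0.1347 star [0.421 0.429] d [[0.001, -0.0], [-0.002, 0.007]] F [  1. -13.   2.]
t 20.02 phi [0.452 0.393] v -0.063 tilt -0.0010 z 0.1333 y -0.1346 star [0.446 0.411] d [[-0.009, -0.001], [-0.005, -0.005]] F [  1. -14.   3.]
t 20.32 phi [0.486 0.363] v 0.007 tilt -0.0010 z 0.1333 y -0.1346 star [0.441 0.448] d [[-0.009, 0.008], [0.021, -0.014]] F [  1. -13.   3.]
```

At rest over the star for more than 5 s, with only detector noise around it.

```bash
python3 -c "
from plant import env
print(env.finish_job())"
```

```text
the job is handed in; nothing more can be done
None
```

I handed the job in with the boom at rest and the bead cluster measured within about 10 mm of the coral star's centre for over 5 s, the gripper still holding the handle at 40 N; no verdict came back.

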